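Post the yellow heel block through the sprung flap

ROBOT

A 6-joint arm with a two-finger parallel gripper is mounted at the origin on the work surface. World frame = base frame: x ahead of the robot, y to its left, z up, the work surface at z = 0. Lengths are in m, angles in rad, forces in N, time in s.
With the tool pointing down it reaches from about 0.275 to 0.725 m from the base axis. Payload 15.9 kg.
Tool frame: the origin (TCP) lies midway between the tips of the shut fingers; the grasp point (between the pads) lies 19 mm behind it; z points along the fingers, y is the line along which they close (so a half turn about z gives the same grasp; the last joint's range is limited). The gripper opens to 85 mm and grips with 20 to 120 N. Pads are 22 mm wide; open, the fingers measure 114 mm over their backs; the gripper's body (76 mm by 85 mm) begins 54 mm behind the grasp point. The pads swing forward as they close: fully open they stand 13 mm farther back than shut.
Start: joints at [-1.123, 0.213, -0.034, 1.323, 0, 1.571], TCP at [0.216, -0.451, 0.231] pointing down, gripper open.
Joint ranges: [-2.98, 2.98], [-0.74, 1.72], [-1.14, 1.35], [-2.1, 2.04], [-1.57, 1.44], [-3.14, 3.14]. Speed limits (rad/s): [1.89, 1.89, 2.39, 2.57, 3.14, 3.14].

INTERFACE

Orientations are given as a rotation vector (axis times angle).
In Python, from plant import sense, get_image, camera_params, close_job, boxes_of, silhouettes, mark_of gives the robot as it stands.
- The arm moves only by the tool play_rows, never from a script. Its argument "steps" is a list that holds one entry, the list of rows, each a list of 5 numbers: the finger opening in mm, from 0 to 85.4, then the shift along the world's x, y, z in units of 6 cm (1.0 is 6 cm), then the turn about the world's z in units of 10 degrees (1.0 is 10 degrees). In form: [[[fingers, x, y, z, yaw], ...]]. A call has 1 to 12 rows; each row shifts and turns the commanded pose from where the row before left it; what a row does not reach is not made up. A row lasts 1/8 s, in which the tool goes at most 62.5 mm and 10.7 degrees, less where a joint would pass 70% of its speed; a pose out of reach is approached as far as the arm can. A call with a number of a shift or a turn outside -1 to 1 is refused whole. A call with a gripper value outside its range is refused whole. The fingers move at their own pace and stop on an object; the grip force is fixed at half the most. Time passes only in rows, so rows that do not move let the fingers close. It gives the time, the measured TCP pose, the force, the opening and the grip force at its end, in the units of the state.
- sense(): the state, without advancing time (a new reading comes with each control period).
- get_image(name): name is "scene" or "top" or "wrist"; returns the picture (480x640x3 uint8, red, green, blue); there is no depth.
- camera_params(name): a dict with "fx", "fy", "cx", "cy" (pixels), "rvec" (rotation vector, rad) and "tvec" (3), from world to camera coordinates, as OpenCV has them. Camera axes: x right, y down, z forward; pixel columns grow to the right and rows downward; lengths in m; the calibration is good to about 2 mm. A picture is of the moment at which its call begins: read the wrist's pose just before it. camera_params takes no time and is no camera call; for the wrist camera it gives the pose at the moment of the call.
- close_job(): hands the job in; it is judged then, once.
Trained networks look in the newest picture that a camera, given by its name, has taken for a name from the list of things; names that differ only in an ending like _2 or _b are one class to them, and where a whole thing is asked for, a point or a joint stands for the part that bears it (a point fixed in the world has none). Each returns a list of dicts, best first, with "confidence" (0 to 1); they miss things now and then, are a little off and sometimes report something else, mostly with a low value. They report only what shows in the picture. A call takes as long as a camera call. They do not tell look-alikes from the thing itself.
- boxes_of(camera, name): "box" ([left, top, right, bottom] in pixels, round what is visible of it).
- silhouettes(camera, name): "mask" (480x640 bool, what is visible of it) and "box" ([left, top, right, bottom] in pixels, round what is visible of it).
- mark_of(camera, name): "location" ([column, row] in pixels: a listed point, or the origin of a listed thing).
The state is a dict: "time_s": time; "joints": joint angles; "joint_vel": joint speeds; "joint_efforts": joint torques, N m; "position": TCP position; "tool_rot": TCP orientation; "contact_force": force on the tool from outside, world axes, zero at the start; "wrist_torque": the same for the moment, N m; "opening": opening from 0.0 (shut) to 1.0 (fully open); "grasp_force": force on a finger pad.
Only numpy, scipy, OpenCV 4.12 (cv2) and the standard library are available. Lean on these libraries where they do the work, as an engineer would, in place of code of your own. Each camera call takes 0.05 s, during which the arm holds its last target. There are 200 camera calls.

TASK

Pick up the yellow heel block and push it down through the sprung flap in the lid of the green drop box, until the leaves give way and it drops inside; then let the flap snap shut behind it. Push it through rather than dropping it from above, and leave the white heel block where it stands.

Things in the scene. Friction and masses are not known exactly. Their poses are not given: they have to be found in the camera images.
- yellow_heel: Bright yellow heel block, a D-shaped plastic shoe-heel block standing on its black rubber sole piece: 75 mm long (x), 40 mm wide (y), 50 mm tall (z), about 130 g (90 to 180 g). Origin: centre of its underside. The round end points to its +x, the sides at +y and -y are flat and parallel: grip it across these (40 mm).
- white_heel: White heel block of the same size and shape, a bystander: a D-shaped plastic shoe-heel block standing on its black rubber sole piece: 75 mm long (x), 40 mm wide (y), 50 mm tall (z), about 130 g (90 to 180 g). Origin: centre of its underside. The round end points to its +x, the sides at +y and -y are flat and parallel: grip it across these (40 mm).
- drop_box: Green steel box, fixed, 150 (x) by 180 (y) by 150 mm tall; origin: centre of its underside; inner floor 4 mm up. In its dark lid a 100 (x) by 120 mm (y) opening, edge at z = 150 mm, is shut by two aluminium leaves (top at 148 mm), each 96 by 59 mm, hinged at y = +60 and -60 mm along x, meeting at y = 0. Turn the heel's length along the box's x, fingers closing along its y.
- flap (a joint): Angle of the leaf at the box's +y side, rad: 0 shut, up to 1.45 hanging down into the box; the other leaf moves alike. Sprung shut: a resting heel is carried, pushing it through takes 5 to 15 N. With fingertips 35 mm or more below the lid the leaves lean on the fingers' backs and a heel let go falls free: open to about 60 mm there, then draw up and the leaves shut.
Things that resemble listed ones, but are neither listed nor needed, are in the scene too. Of the things that look like the yellow_heel, take the one that is farthest to the robot's right at the start.

How it is judged:
By the outcome, as a careful person would: the job done as asked, in the order asked, and still so for the second after the job is handed in, with the robot touching nothing.
It also fails if it takes over 38 s, if anything falls off the work surface, if the arm or the gripper's body presses on something with over 40 N, if the wrist force passes 120 N, or if a joint passes its speed limit or range.

## Working session

There is one attempt and no reset: what is moved stays moved. The work goes in short steps, Python scripts to look and compute and a tool call to move; the robot and the scene stay as the last step left them, time stands still between calls to the robot, and variables do not carry over. Pictures are saved under pics/ and viewed, at most 10 in all, crops included, and the job is handed in when it is done.

Besides the shell and the picture viewer there is one more tool, called after "Emit:" by a JSON object that holds its "name" and its "arguments", one argument or row to a line. play_rows: Moves the arm, as the interface text tells. Shifts and turns lie within -1 to 1; 1 stands for 6 cm of shift or 10 degrees of turn. Its arguments: {"type":"object","properties":{"steps":{"type":"array"}},"required":["steps"]}

```bash
mkdir -p pics; cat > h.py <<'E'
import numpy as np, cv2
from plant import *
def ray(cam,px):
    p=camera_params(cam);K=np.array([[p['fx'],0,p['cx']],[0,p['fy'],p['cy']],[0,0,1]])
    R=cv2.Rodrigues(np.array(p['rvec'],float))[0];t=np.array(p['tvec'],float)
    d=R.T@np.linalg.inv(K)@np.array([px[0],px[1],1.]);return -R.T@t,d
def onz(cam,px,z):
    o,d=ray(cam,px);return o+d*(z-o[2])/d[2]
def proj(cam,P):
    p=camera_params(cam);K=np.array([[p['fx'],0,p['cx']],[0,p['fy'],p['cy']],[0,0,1]])
    return cv2.projectPoints(np.array(P,float).reshape(-1,3),np.array(p['rvec'],float),np.array(p['tvec'],float),K,None)[0][:,0]
def save(cam,n):
    im=get_image(cam);cv2.imwrite(f'pics/{n}.png',im[:,:,::-1]);return im
E
python3 - <<'E'
from h import *
s=sense();print(s['time_s'],s['position'],s['tool_rot'],s['opening'])
for c in('top','scene'):
    save(c,c+'0');print(c,'campos',ray(c,(320,240))[0].round(3))
    for n in('yellow_heel','white_heel','drop_box','flap'):
        for b in silhouettes(c,n):
            m=b['mask'];ys,xs=np.nonzero(m)
            print(n,round(b['confidence'],2),np.round(b['box']),m.sum(),onz(c,(xs.mean(),ys.mean()),.05).round(3))
        for b in mark_of(c,n): print('  mark',n,round(b['confidence'],2),np.round(b['location'],1),onz(c,b['location'],0.).round(3))
print(sense()['time_s'])
E
```

```text
0.0 [ 0.21634011 -0.45040065  0.23082315] [-3.06212270e+00 -6.97300973e-01  3.93710828e-04] 1.0020032735242508
top campos [ 0.47  -0.006  0.9  ]
yellow_heel 0.9 [227. 316. 263. 364.] 1089 [0.347 0.098 0.05 ]
yellow_heel 0.83 [319. 219. 350. 263.] 882 [ 0.523 -0.062  0.05 ]
yellow_heel 0.67 [266. 269. 305. 308.] 917 [0.438 0.026 0.05 ]
yellow_heel 0.63 [275. 122. 314. 166.] 1117 [0.697 0.017 0.05 ]
  mark yellow_heel 0.94 [300.  149.6] [0.701 0.009 0.   ]
  mark yellow_heel 0.93 [286.1 292.2] [0.428 0.03  0.   ]
  mark yellow_heel 0.7 [249.1 337.6] [0.343 0.096 0.   ]
  mark yellow_heel 0.57 [334.6 237.4] [ 0.533 -0.06   0.   ]
white_heel 0.86 [455. 253. 490. 300.] 1203 [ 0.465 -0.303  0.05 ]
  mark white_heel 0.81 [467.4 276.2] [ 0.464 -0.313  0.   ]
drop_box 0.82 [125. 154. 258. 262.] 12327 [0.579 0.205 0.05 ]
  mark drop_box 0.7 [206.4 212.8] [0.575 0.184 0.   ]
  mark drop_box 0.45 [338.6 237.4] [ 0.533 -0.067  0.   ]
  mark drop_box 0.43 [466.9 274.1] [ 0.468 -0.312  0.   ]
flap 0.92 [144. 174. 188. 242.] 2301 [0.579 0.245 0.05 ]Traceback (most recent call last):
  File "<stdin>", line 9, in <module>
ValueError: it knows: drop_box, white_heel, yellow_heel
```

View pics/top0.png

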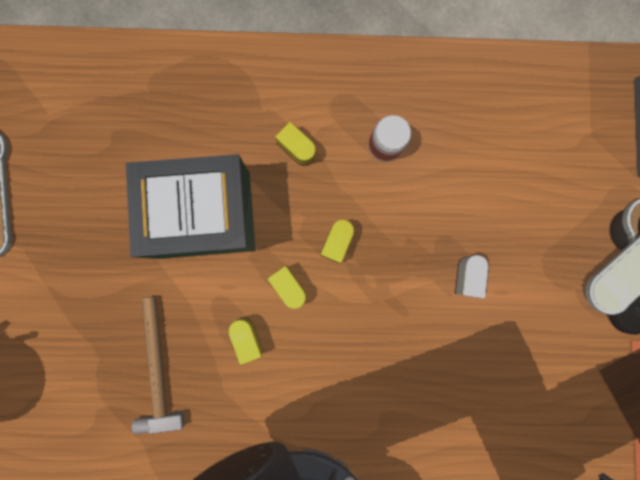

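Four yellow candidates in the top view: (297,144), (339,240), (288,288) and (244,340). The one farthest right (smallest y) is (339,240), y≈-0.06; the white heel is at (473,276) and the box lid at (188,205). I'll check the scene view for hidden ones and fit the poses.

```bash
cat >> h.py <<'E'
from scipy.optimize import minimize
def dshape(L=.075,W=.04):
    a=np.linspace(-np.pi/2,np.pi/2,15);r=W/2
    return np.vstack([[[-L/2,-r]],np.c_[L/2-r+r*np.cos(a),r*np.sin(a)],[[-L/2,r]]])
def heelhull(cam,q,k=4):
    c,s=np.cos(q[2]),np.sin(q[2]);d=dshape()@np.array([[c,s],[-s,c]])+q[:2]
    P=np.vstack([np.c_[d,np.full(len(d),z)] for z in (0,.05)])
    return cv2.convexHull((proj(cam,P)*k).astype(np.float32))
def fitheel(cam,mask,q0,k=4):
    M=cv2.resize(mask.astype(np.float32),None,fx=k,fy=k,interpolation=cv2.INTER_LINEAR)>.5
    def f(q):
        I=np.zeros(M.shape,np.uint8);cv2.fillPoly(I,[np.round(heelhull(cam,q,k)+k/2-.5).astype(np.int32)],1)
        return 1-(M&(I>0)).sum()/(M|(I>0)).sum()
    best=None
    for a in np.arange(0,2*np.pi,np.pi/4):
        r=minimize(f,[*q0,a],method='Nelder-Mead',options=dict(initial_simplex=np.array([[*q0,a]]+[[q0[0]+.01,q0[1],a],[q0[0],q0[1]+.01,a],[*q0,a+.4]])))
        if best is None or r.fun<best.fun:best=r
    return best.x,best.fun
E
python3 - <<'E'
from h import *
im=save('scene','scene0')
print('scene',[(round(b['confidence'],2),np.round(b['box'])) for b in boxes_of('scene','yellow_heel')])
print('proj',proj('scene',[[.525,-.062,.025]]))
t=save('top','top1');cv2.imwrite('pics/crop.png',cv2.resize(t[110:380,120:520,::-1],None,fx=2,fy=2,interpolation=cv2.INTER_CUBIC))
for c in('top','scene'):
    bs=[b for b in silhouettes(c,'yellow_heel')]
    e=proj(c,[[.525,-.062,.03]])[0]
    b=min(bs,key=lambda b:np.hypot((b['box'][0]+b['box'][2])/2-e[0],(b['box'][1]+b['box'][3])/2-e[1]))
    print(c,np.round(b['box']),fitheel(c,b['mask'],[.525,-.062]))
    hsv=cv2.cvtColor(t if c=='top' else im,cv2.COLOR_RGB2HSV)
    m=b['mask']; print('hsv',np.median(hsv[m],0))
# box lid: dark rectangle outer, silver leaves
hsv=cv2.cvtColor(t,cv2.COLOR_RGB2HSV);
roi=np.zeros(hsv.shape[:2],bool);roi[150:265,120:262]=1
lv=((hsv[...,2]>150)&(hsv[...,1]<60)&roi).astype(np.uint8)
r=cv2.minAreaRect(np.argwhere(cv2.morphologyEx(lv,cv2.MORPH_OPEN,np.ones((3,3))))[:,::-1].astype(np.float32))
print('leaves',r);P=np.array([onz('top',p,.148) for p in cv2.boxPoints(r)]);print(P.round(4),P.mean(0).round(4),np.linalg.norm(np.diff(P,axis=0),axis=1))
dk=((hsv[...,2]<75)&(hsv[...,1]<110)&roi);print('dark',dk.sum())
E
```

```text
scene [(0.91, array([277., 254., 308., 299.])), (0.84, array([307., 313., 351., 364.])), (0.76, array([317., 233., 353., 271.])), (0.75, array([352., 210., 374., 243.]))]
proj [[291.99365927 274.62591714]]
top [268. 267. 305. 307.] (array([ 0.525, -0.062,  0.   ]), np.float64(1.0))
hsv [ 30. 159. 195.]
scene [280. 251. 307. 299.] (array([ 0.52807002, -0.06434348,  5.93299137]), np.float64(0.05697151424287861))
hsv [ 25. 193. 139.]
leaves ((185.136474609375, 204.74713134765625), (59.770992279052734, 75.98719787597656), 85.53284454345703)
[[0.6113 0.2519 0.148 ]
 [0.6236 0.1325 0.148 ]
 [0.5285 0.1219 0.148 ]
 [0.5167 0.2401 0.148 ]] [0.57   0.1866 0.148 ] [0.12000303 0.09570335 0.11883127]
dark 1296
```

View pics/scene0.png

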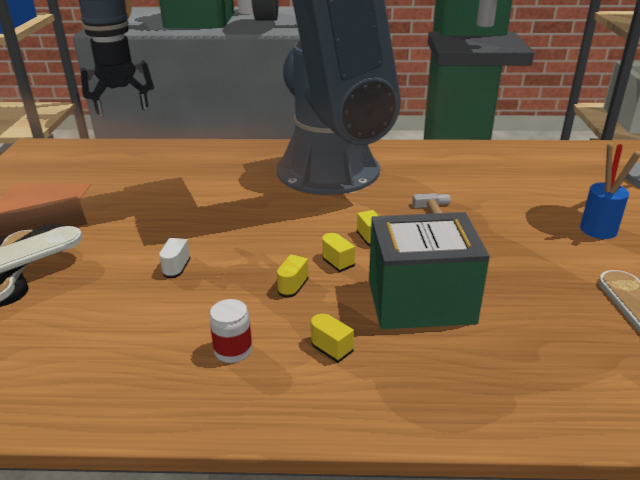

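View pics/crop.png

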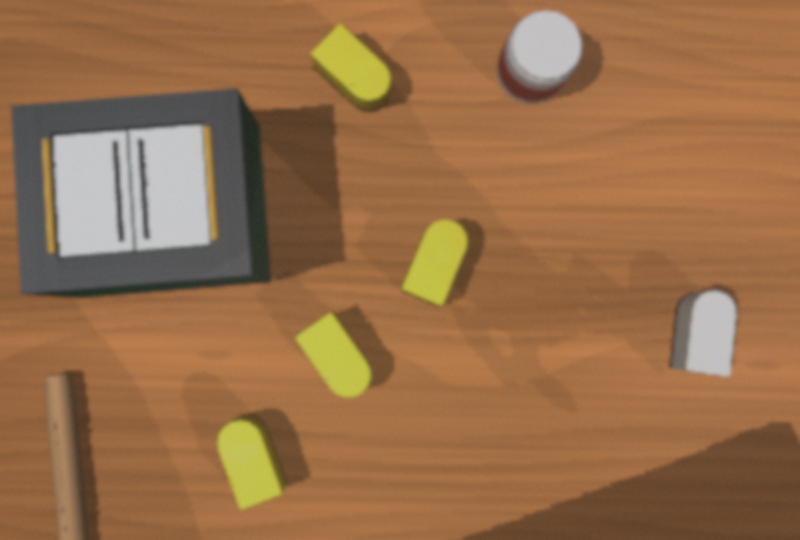

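The scene view shows the same four yellow heels. The target is at scene (292,275) and top (339,240), and the crop (437,262) confirms it is the rightmost. Next I'll refine the top-view fit and work out the moves.

```bash
python3 - <<'E'
from h import *
from scipy.spatial.transform import Rotation as Ro
t=get_image('top');hsv=cv2.cvtColor(t,cv2.COLOR_RGB2HSV)
m=((hsv[...,0]>22)&(hsv[...,0]<36)&(hsv[...,1]>120));r=np.zeros_like(m);r[210:270,310:362]=1
print(fitheel('top',m&r,[.525,-.062]))
print('top z check', [onz('top',(xs.mean(),ys.mean()),.05) for ys,xs in [np.nonzero(m&r)]])
im=get_image('scene');hs=cv2.cvtColor(im,cv2.COLOR_RGB2HSV)
roi=np.zeros(hs.shape[:2],bool);roi[205:262,372:485]=1
lv=((hs[...,2]>120)&(hs[...,1]<60)&roi).astype(np.uint8)
c=max(cv2.findContours(lv,0,1)[0],key=cv2.contourArea);
ys,xs=np.nonzero(lv);print('scene leaves c',onz('scene',(xs.mean(),ys.mean()),.148))
s=sense();R=Ro.from_rotvec(s['tool_rot']).as_matrix();print(s['position'],R.round(3),'y dir deg',np.degrees(np.arctan2(R[1,1],R[0,1])),s['time_s'],s['joints'])
E
```

```text
(array([ 0.52709192, -0.06466245,  5.89482297]), np.float64(0.03555941023417175))
top z check [array([ 0.52402068, -0.06307891,  0.05      ])]
scene leaves c [0.57472019 0.18636032 0.148     ]
[ 0.21647977 -0.45069159  0.23132115] [[ 0.901  0.433 -0.   ]
 [ 0.433 -0.901 -0.   ]
 [-0.     0.    -1.   ]] y dir deg -64.34230997807786 0.75 [-1.12298906e+00  2.12890292e-01 -3.43736837e-02  1.32352626e+00
 -3.29246492e-05  1.57079242e+00]
```

Emit:
{"name": "play_rows", "arguments": {
  "steps": [
    [[85, 0.37, 0.46, -0.1, 0.95], [85, 0.37, 0.46, -0.1, 0.95], [85, 0.37, 0.46, -0.1, 0.95], [85, 0.37, 0.46, -0.1, 0.95], [85, 0.37, 0.46, -0.1, 0.95], [85, 0.37, 0.46, -0.1, 0.95], [85, 0.37, 0.46, -0.1, 0.95], [85, 0.37, 0.46, -0.1, 0.95], [85, 0.37, 0.46, -0.1, 0.95], [85, 0.37, 0.46, -0.1, 0.95], [85, 0.37, 0.46, -0.1, 0.95], [85, 0.37, 0.46, -0.1, 0.95]]
  ]
}}

```text
time_s: 2.25
position: [0.4836, -0.1185, 0.1592]
tool_rot: [1.075, 2.952, -0.0]
contact_force: [0.2, -0.7, 0.8]
opening: 0.99
grasp_force: 0.0
```

Emit:
{"name": "play_rows", "arguments": {
  "steps": [
    [[85, 0.37, 0.46, 0, 0.95], [85, 0.37, 0.46, 0, 0.95], [85, 0, 0, 0, 0], [85, 0, 0, 0, 0]]
  ]
}}

```text
time_s: 2.75
position: [0.527, -0.0644, 0.1592]
tool_rot: [-0.584, -3.087, 0.0]
contact_force: [-0.0, -0.0, 0.7]
opening: 0.994
grasp_force: 0.0
```

```bash
cat > st.py <<'E'
from h import *
from scipy.spatial.transform import Rotation as Ro
def st(x,y,z,yd):
    s=sense();R=Ro.from_rotvec(s['tool_rot']).as_matrix();a=np.degrees(np.arctan2(R[1,1],R[0,1]))
    print(s['time_s'],s['position'].round(4) if hasattr(s['position'],'round') else s['position'],'yaw',a,'tilt',R[2,2],'open',s['opening'],'grip',s['grasp_force'],'F',np.round(s['contact_force'],1))
    print('units to go',((np.array([x,y,z])-s['position'])/.06).round(3),(yd-a)/10)
E
python3 - <<'E'
from st import *
st(.5275,-.0645,.012,68.8)
save('wrist','w1')
b=silhouettes('wrist','yellow_heel');print([(round(q['confidence'],2),np.round(q['box'])) for q in b])
if b:print(fitheel('wrist',b[0]['mask'],[.5275,-.0645]))
E
```

```text
2.75 [ 0.527  -0.0644  0.1592] yaw 68.58839741021083 tilt -0.9999999364290147 open 0.9935871412986315 grip 0.0 F [-0.  -0.   0.7]
units to go [ 8.000e-03 -1.000e-03 -2.454e+00] 0.021160258978916602
[(0.76, array([342.,  20., 458., 127.])), (0.69, array([423., 343., 439., 381.])), (0.68, array([298., 178., 351., 280.]))]
(array([ 0.5275, -0.0645,  0.    ]), np.float64(1.0))
```

View pics/w1.png

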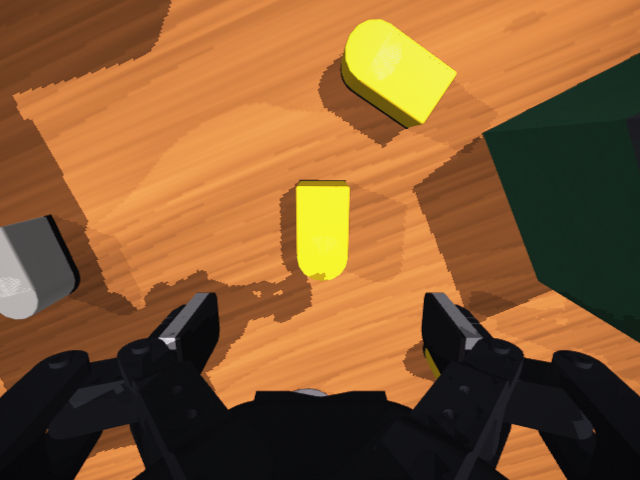

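The wrist view shows the target at (322,230), centred between the pads and aligned with them; the neighbours are clear. I'll descend and grip.

Emit:
{"name": "play_rows", "arguments": {
  "steps": [
    [[85, 0, 0, -0.7, 0], [85, 0, 0, -0.7, 0], [85, 0, 0, -0.6, 0], [85, 0, 0, -0.45, 0], [85, 0, 0, 0, 0], [30, 0, 0, 0, 0], [30, 0, 0, 0, 0], [30, 0, 0, 0, 0], [30, 0, 0, 0, 0], [30, 0, 0, 0, 0], [30, 0, 0, 0, 0]]
  ]
}}

```text
time_s: 4.22
position: [0.5281, -0.0644, 0.0136]
tool_rot: [0.582, 3.085, 0.0]
contact_force: [-1.7, -0.6, 10.8]
opening: 0.463
grasp_force: 61.1
```

```bash
python3 - <<'E'
from st import *
st(.572,.1865,.27,96.4)
E
```

```text
4.225 [ 0.5281 -0.0644  0.0136] yaw 68.65177594169461 tilt -0.9999980334854506 open 0.4632376511122962 grip 61.07580542564392 F [-1.7 -0.6 10.8]
units to go [0.732 4.182 4.274] 2.7748224058305397
```

Emit:
{"name": "play_rows", "arguments": {
  "steps": [
    [[30, 0, 0, 0.4, 0], [30, 0, 0, 0.8, 0], [30, 0, 0, 0.8, 0], [30, 0, 0, 0.8, 0], [30, 0, 0, 0.8, 0], [30, 0, 0, 0, 0]]
  ]
}}

```text
time_s: 4.97
position: [0.529, -0.0645, 0.2322]
tool_rot: [0.581, 3.081, 0.001]
contact_force: [-0.2, 1.0, -1.8]
opening: 0.461
grasp_force: 60.5
```

Emit:
{"name": "play_rows", "arguments": {
  "steps": [
    [[30, 0.1, 0.5, 0, 0.35], [30, 0.1, 0.55, 0, 0.35], [30, 0.1, 0.55, 0, 0.35], [30, 0.1, 0.55, 0, 0.35], [30, 0.1, 0.55, 0, 0.35], [30, 0.1, 0.55, 0, 0.35], [30, 0.1, 0.53, 0, 0.35], [30, 0.03, 0.4, 0, 0.32], [30, 0, 0, 0, 0], [30, 0, 0, 0, 0]]
  ]
}}

```text
time_s: 6.22
position: [0.5708, 0.186, 0.2278]
tool_rot: [0.173, -3.136, 0.001]
contact_force: [0.2, 0.1, -0.6]
opening: 0.46
grasp_force: 60.7
```

```bash
python3 - <<'E'
from st import *
st(.572,.1865,.19,96.4)
save('top','t2');save('wrist','w2')
a=cv2.imread('pics/t2.png')[110:310,80:340];cv2.imwrite('pics/t2w2.png',np.hstack([cv2.resize(a,(400,308)),cv2.resize(cv2.imread('pics/w2.png'),(400,308))]))
E
```

```text
6.225 [0.5708 0.186  0.2278] yaw 96.31031154898353 tilt -0.9999995869545801 open 0.45994751742098566 grip 60.67348837852478 F [ 0.2  0.1 -0.6]
units to go [ 0.02   0.008 -0.63 ] 0.008968845101647105
```

View pics/t2w2.png

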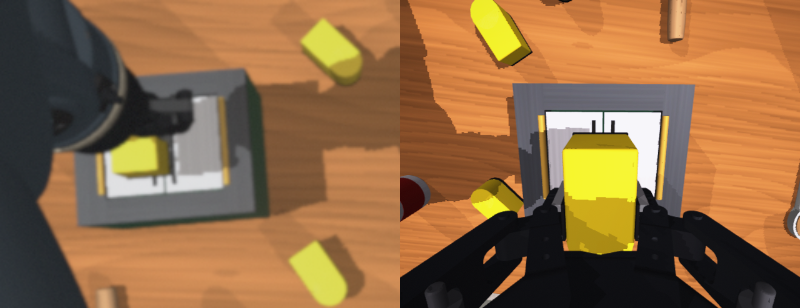

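The heel is held, aligned with the box and centred on the seam: wrist-pane heel column 600 against seam 603. Now I'll press down.

Emit:
{"name": "play_rows", "arguments": {
  "steps": [
    [[30, 0, 0, -0.3, 0], [30, 0, 0, -0.3, 0], [30, 0, 0, -0.2, 0], [30, 0, 0, -0.15, 0], [30, 0, 0, -0.15, 0], [30, 0, 0, -0.15, 0], [30, 0, 0, -0.15, 0], [30, 0, 0, -0.15, 0]]
  ]
}}

```text
time_s: 7.32
position: [0.5716, 0.1867, 0.1354]
tool_rot: [-0.174, 3.135, 0.001]
contact_force: [-0.8, 0.3, 4.7]
opening: 0.457
grasp_force: 61.4
```

Emit:
{"name": "play_rows", "arguments": {
  "steps": [
    [[30, 0, 0, -0.15, 0], [30, 0, 0, -0.15, 0], [30, 0, 0, -0.15, 0], [30, 0, 0, -0.1, 0], [30, 0, 0, 0, 0], [30, 0, 0, 0, 0]]
  ]
}}

```text
time_s: 8.07
position: [0.571, 0.1872, 0.1022]
tool_rot: [0.175, -3.136, -0.002]
contact_force: [0.1, 7.8, -1.0]
opening: 0.46
grasp_force: 67.7
```

```bash
python3 - <<'E'
from st import *
st(.572,.1865,.1,96.4)
save('top','t3');save('wrist','w3');save('scene','s3')
a=cv2.imread('pics/s3.png')[180:340,340:520];cv2.imwrite('pics/t3w3.png',np.hstack([cv2.resize(a,(400,356)),cv2.resize(cv2.imread('pics/w3.png'),(400,356))]))
E
```

```text
8.075 [0.571  0.1872 0.1022] yaw 96.38446133987804 tilt -0.9999991737410051 open 0.46047972316136687 grip 67.70895453469393 F [ 0.1  7.8 -1. ]
units to go [ 0.017 -0.011 -0.036] 0.0015538660121961812
```

View pics/t3w3.png

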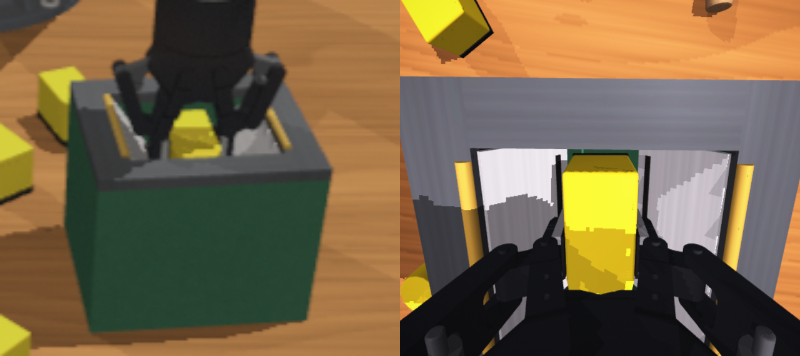

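The leaves have swung open and the heel is between them. I'll release to 60 mm.

Emit:
{"name": "play_rows", "arguments": {
  "steps": [
    [[60, 0, 0, 0, 0], [60, 0, 0, 0, 0], [60, 0, 0, 0, 0], [60, 0, 0, 0, 0], [60, 0, 0, 0, 0], [60, 0, 0, 0, 0]]
  ]
}}

```text
time_s: 8.98
position: [0.5707, 0.1876, 0.102]
tool_rot: [0.175, -3.136, -0.003]
contact_force: [-0.5, 10.9, -1.9]
opening: 0.699
grasp_force: 4.4
```

```bash
python3 - <<'E'
from st import *
st(.572,.1865,.1,96.4)
save('wrist','w4');save('scene','s4')
a=cv2.imread('pics/s4.png')[180:340,340:520];cv2.imwrite('pics/s4w4.png',np.hstack([cv2.resize(a,(400,356)),cv2.resize(cv2.imread('pics/w4.png'),(400,356))]))
E
```

```text
8.975 [0.5707 0.1876 0.102 ] yaw 96.40120755180838 tilt -0.9999976043744931 open 0.6992298865262788 grip 4.403290310874581 F [-0.5 10.9 -1.9]
units to go [ 0.021 -0.019 -0.034] -0.0001207551808377616
```

View pics/s4w4.png

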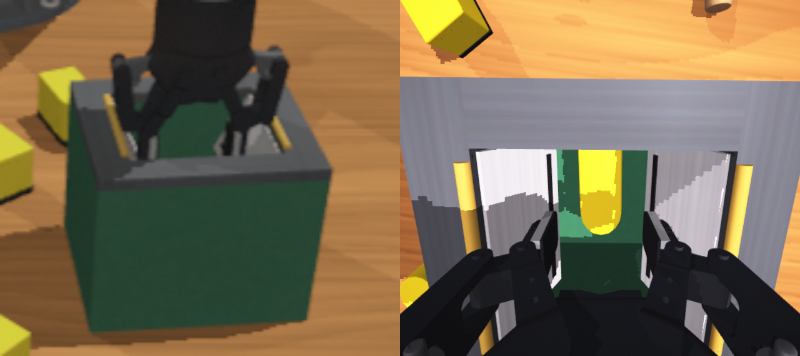

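The heel lies on the box floor at wrist-pane (600,190), clear of the fingers. I'll draw up and let the leaves close.

Emit:
{"name": "play_rows", "arguments": {
  "steps": [
    [[60, 0, 0, 0.2, 0], [60, 0, 0, 0.2, 0], [60, 0, 0, 0.2, 0], [60, 0, 0, 0.2, 0], [60, 0, 0, 0.3, 0], [60, 0, 0, 0.5, 0], [60, 0, 0, 0.6, 0], [60, 0, 0, 0.5, 0], [60, 0, 0, 0, 0], [60, 0, 0, 0, 0], [60, 0, 0, 0, 0]]
  ]
}}

```text
time_s: 10.45
position: [0.5707, 0.1863, 0.2632]
tool_rot: [0.174, -3.135, 0.001]
contact_force: [-0.4, -0.5, -0.1]
opening: 0.7
grasp_force: 0.0
```

```bash
python3 - <<'E'
from st import *
st(.572,.1865,.1,96.4)
save('wrist','w5');save('scene','s5')
cv2.imwrite('pics/s5w5.png',np.hstack([cv2.resize(cv2.imread('pics/s5.png'),(400,300)),cv2.resize(cv2.imread('pics/w5.png'),(400,300))]))
E
```

```text
10.45 [0.5707 0.1863 0.2632] yaw 96.35185005872219 tilt -0.999998256462792 open 0.7004678914314756 grip 0.0 F [-0.4 -0.5 -0.1]
units to go [ 0.022  0.004 -2.72 ] 0.004814994127781347
```

View pics/s5w5.png

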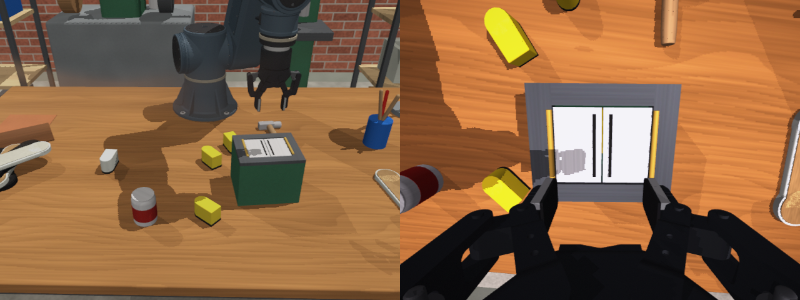

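The flap is shut (leaves flat, wrist-pane (602,145)), the gripper is clear, and the white heel and the three other yellow heels are untouched.

```bash
python3 -c "from plant import close_job;print(close_job())"
```

```text
the job is handed in; nothing more can be done
None
```

I pushed the rightmost yellow heel down through the flap into the green drop box, the flap shut behind it, the white heel was left where it stood, and the job is handed in (about 10.5 s of the 38 s).

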